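# Hold a bottle in the sprung bottle clamp

### The arm

A 7-joint arm with a two-finger parallel gripper is mounted at the origin on the work surface. World frame = base frame: x ahead of the robot, y to its left, z up, the work surface at z = 0. Lengths are in mm, angles in rad, forces in N, time in s.
With the tool pointing down it reaches from about 400 to 850 mm from the base axis. Payload 6.9 kg.
Tool frame: the origin (TCP) lies at the very end of the fingers, on their centre line; the grasp point (between the pads) lies 19 mm behind it; z points along the fingers, y is the line along which they close (so a half turn about z gives the same grasp; the last joint's range is limited). The gripper opens to 85 mm and grips with 20 to 120 N. Pads are 22 mm wide; open, the fingers measure 114 mm over their backs; the gripper's body (76 mm by 85 mm) begins 54 mm behind the grasp point. The pads swing forward as they close: fully open they stand 13 mm farther back than shut.
Start: joints at [-1.085, 0.507, -0.238, 1.5, 0.126, 1.149, -0.155], TCP at [232.307, 580.211, 231.275] pointing down, gripper open.
Joint ranges: [-3.08, 3.08], [-0.24, 2.05], [-1.43, 1.35], [0, 2.5], [-1.52, 4.66], [0.17, 1.96], [-2.89, 2.89]. Speed limits (rad/s): [2.39, 2.39, 3.14, 3.14, 3.14, 3.14, 3.14].

### API

Orientations are given as a rotation vector (axis times angle).
In Python, from bench import env, jaws, kinematics, monitor, eyes, job gives the robot as it stands. Calls block until the motion is done:
- env.movep(position, orientation): joint-space move of the TCP to a pose.
- env.movel(position, rotation=None, vel=150): straight line of the TCP; rotation=None keeps the orientation; vel is the mean speed in mm/s.
- env.move_joints(angles): joint-space move.
- jaws.gripper_to(opening, grasp_force=None): finger opening in mm; grasp_force is the grip in N (None keeps the last); returns when the fingers have stopped.
- env.pause(seconds).
- kinematics.ik(position, orientation): joint angles nearest the present ones, or None.
- monitor.read_state(): the state.
- eyes.snapshot(name): name is "side" or "top"; returns the picture (480x640x3 uint8, blue, green, red); there is no depth.
- eyes.calibration(name): a dict with "fovy" (degrees; the focal length in pixels is half the picture's height over the tangent of half this angle, whatever the lens; pixels are square), "cx", "cy" (the principal point, pixels), "origin" and "orientation" of the camera in the world. Camera axes: x right, y up, looking along -z (the intrinsics and any distortion apply to the point x, -y, -z); pixel columns grow to the right and rows downward; lengths in mm; the calibration is good to about 2 mm. A picture is of the moment at which its call begins. calibration takes no time and is no camera call.
A pose or a line that the arm cannot do raises env.IKError and nothing moves.
- job.close_job(): hands the job in; it is judged then, once.
The state is a dict: "t": time; "joint_positions": joint angles; "joint_vel": joint speeds; "tau": joint torques, N m; "tool_pos": TCP position; "eef_rot": TCP orientation; "ft_force": force on the tool from outside, world axes, zero at the start; "moment": the same for the moment, N m; "width": finger opening in mm; "gripper_force": force on a finger pad.
Only numpy, scipy, OpenCV 4.12 (cv2) and the standard library are available. Lean on these libraries where they do the work, as an engineer would, in place of code of your own. Each camera call takes 0.05 s, during which the arm holds its last target. There are 200 camera calls.

### The job

Stand the blue bottle upright in the nest of the bottle clamp and let go of it; then press the clamp's sprung orange lever down until its pointer stands in the green band, so that the rubber pad grips the bottle, and keep it pressed there. Never push the pointer into the red, and leave the red and the yellow bottle alone. The job finishes while you are still holding the lever down in the green.

Things in the scene. Friction and masses are not known exactly. Their poses are not given: they have to be found in the camera images.
- bottle_blue: Blue bottle, white cap and label, 150 mm tall, about 0.3 kg, loose, standing on the bench. Origin: centre of its underside, z up. Body 60 mm in diameter up to 100 mm height, shoulder to 116 mm, then a solid cap 38 mm in diameter from 116 to 150 mm: grip it by the cap from above, at about 136 mm height.
- bottle_red: Same bottle in red; must be left alone (not moved by more than 30 mm, not tipped). Origin: centre of its underside.
- bottle_yellow: Same bottle in yellow; must be left alone (not moved by more than 30 mm, not tipped). Origin: centre of its underside.
- stand: Bottle clamp bolted to the bench. Origin at bench level; x runs from lever paddle over hinge to nest, y left, z up. Grey base x -175 to 115, y +-55, 12 mm thick. Blue hinge cheeks x -38 to -2, 120 mm high; colour scale left of them (x -85 to -12, y 29 to 54), 186 mm high. Around the nest nothing is over 82 mm high. mm.
- nest (a point): Middle of the nest floor, 12 mm above the bench, 50 mm along x from the stand's origin; axes as the stand's. The nest, open to the top, is 75 mm long in x (released pad to 82 mm high blue backstop) and 76 mm wide (52 mm high grey guides) for the 60 mm bottle. The pad later pushes the bottle on, to the backstop.
- pad: Black rubber pad, 42 mm wide, 44 mm tall, on a carriage between hinge and nest; its face looks at the nest and is pushed towards the backstop as the lever goes down. Axes as the stand's; origin at bench level, 12 mm behind the pad's face.
- lever (a joint): Turn of the sprung lever, rad: 0 released (up), grows as the paddle is pressed down, stop at 0.72. Black pointer on the scale: white to 0.34, green 0.34 to 0.52, red beyond. The pad moves 75 mm per rad, meets the bottle at 0.2 or before, then yields on its own spring (500 N/m). The paddle takes about 2 N at first, 12 N in the green; let go, it springs back to 0.
- handle: The lever itself: steel bar 18 mm wide with the orange paddle at its end, and the black pointer. Origin on the hinge axis, 100 mm above the bench; axes as the stand's when released, turning with the lever about y. The robot has to hold it down at the end.
- paddle (a point): Centre of the top face of the lever's orange paddle (54 mm along the bar, 50 wide): push it down here. Swings at 140 mm radius about the hinge (x -20 mm, 100 mm high in the stand's frame). Released: 167 mm high, sloping 0.43 rad, higher towards the robot. Mid-green: level, 110 mm high, at x = -160 mm in the stand's frame.
Not all that is in view belongs to the job. Leave any pink or purple look-alike of the bottle_blue alone.

How it is judged:
By the outcome, as a careful person would: the job done as asked, in the order asked, and still so for the second after the job is handed in, while the arm keeps its last pose, push and grip.
It also fails if it takes over 53 s, if anything falls off the work surface, if the arm or the gripper's body presses on something with over 40 N, if the wrist force passes 120 N, or if a joint passes its speed limit or range.

## Working session

There is one attempt and no reset: what is moved stays moved. The work goes in short steps, each a Python script; the robot and the scene stay as the last script left them, time stands still between calls to the robot, and variables do not carry over. Pictures are saved under pics/ and viewed, at most 12 in all, crops included, and the job is handed in when it is done.

```bash
mkdir -p pics; python3 - <<'E'
from bench import env,jaws,kinematics,monitor,eyes,job
import cv2
for n in("side","top"):
    print(n,eyes.calibration(n)); cv2.imwrite(f"pics/{n}0.png",eyes.snapshot(n))
s=monitor.read_state(); print(s['t'],s['tool_pos'],s['eef_rot'],s['width'])
E
```

```text
side {'fovy': 50.36430044861318, 'cx': 321.68274077602615, 'cy': 237.69112364683428, 'origin': array([  85.4966035 , -601.67692918,  528.75058322]), 'orientation': array([ 0.98704979, -0.35226978, -0.57913637])}
top {'fovy': 53.87128512083609, 'cx': 320.5190880901828, 'cy': 239.85833178696305, 'origin': array([415.45484978, -74.02602519, 941.5050824 ]), 'orientation': array([ 0.06632167, -0.07770648, -1.56808324])}
0.1 [232.19122898 579.79912006 230.53778161] [-5.94541358e-01 -3.08454243e+00  2.40421089e-03] 85.52148798005946
```

View pics/top0.png

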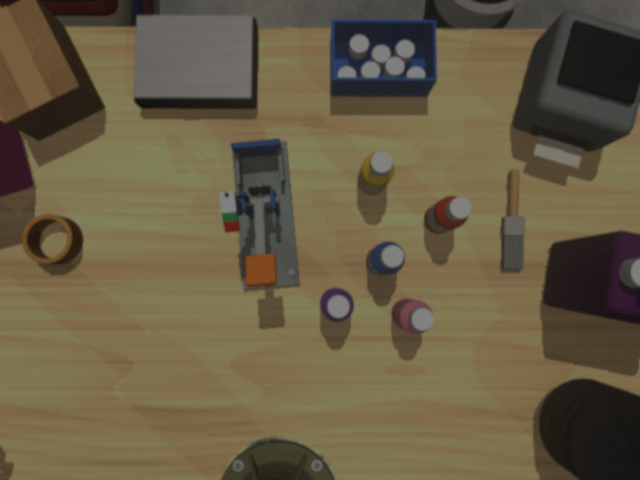

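View pics/side0.png

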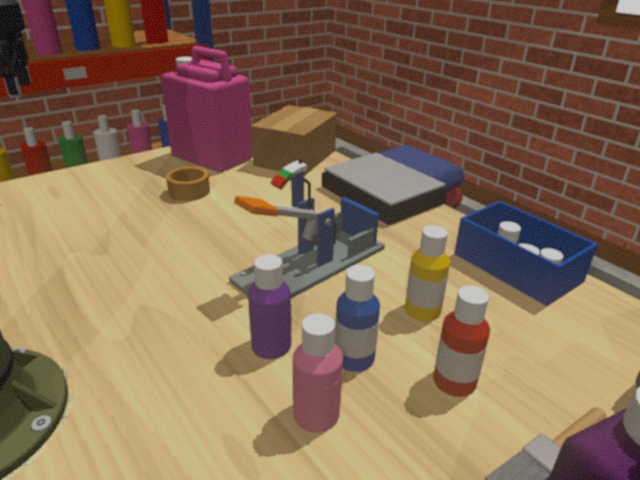

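Candidates for the blue bottle in the top view are blue (388,257), purple (337,305) and pink (415,318), plus red (455,210) and yellow (378,165). In the side view, blue is at (357,320), has a white label and sits between purple (270,310) and pink (317,375). I choose blue and check it in a close crop, along with the stand.

```bash
python3 - <<'E'
import cv2,numpy as np
t=cv2.imread('pics/top0.png');s=cv2.imread('pics/side0.png')
def c(im,x0,y0,x1,y1,k): return np.clip(cv2.resize(im[y0:y1,x0:x1],None,fx=k,fy=k,interpolation=cv2.INTER_CUBIC)*1.6,0,255).astype('uint8')
a=c(t,215,130,305,295,3.6); b=c(t,360,230,420,290,5); d=c(s,330,260,390,380,2.4)
out=np.zeros((600,800,3),'uint8'); out[:a.shape[0],:a.shape[1]]=a; out[:b.shape[0],330:330+b.shape[1]]=b; out[302:302+d.shape[0],330:330+d.shape[1]]=d
cv2.imwrite('pics/crop1.png',out)
cv2.imwrite('pics/crop2.png',cv2.resize(s[155:300,225:395],None,fx=4,fy=4,interpolation=cv2.INTER_CUBIC))
E
```

```text
(no output)
```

View pics/crop1.png

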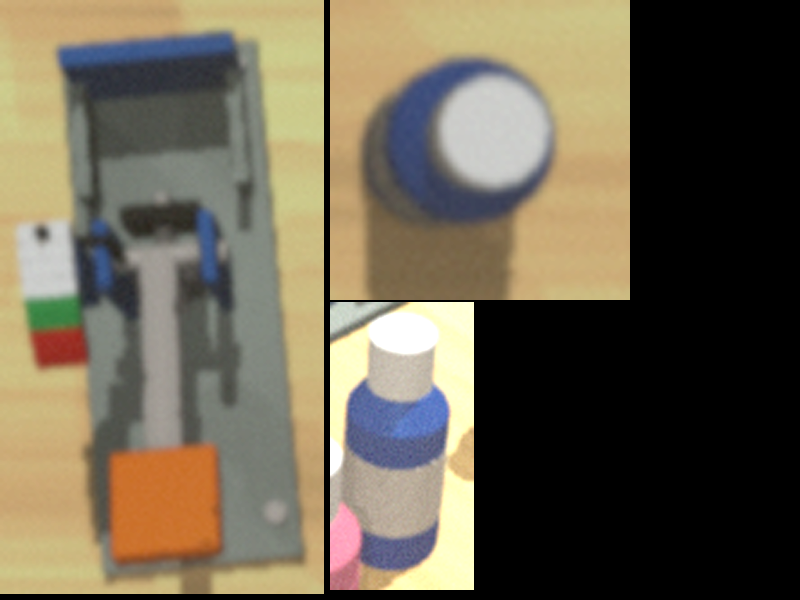

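View pics/crop2.png

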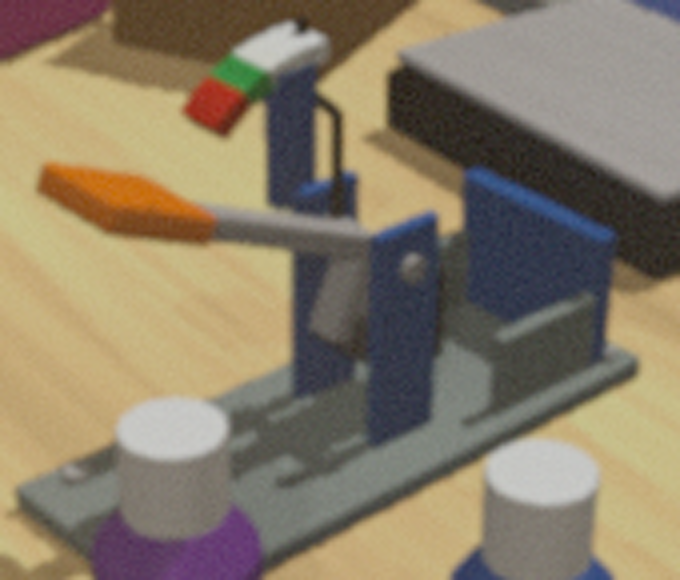

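Crop 1 confirms the choice: blue body, white cap and label, with the cap centre at top (392.6,256) and side (360.4,273). The stand's base corners are also clear, so I'll fit its pose.

```bash
cat > h.py <<'E'
import numpy as np
from scipy.spatial.transform import Rotation as R
from scipy.optimize import least_squares
from bench import env,jaws,kinematics,monitor,eyes,job
def cam(n):
    c=eyes.calibration(n); return c,240/np.tan(np.radians(c['fovy']/2)),R.from_rotvec(c['orientation'])
C={n:cam(n) for n in('top','side')}
def proj(n,p,k=0):
    c,f,r=C[n]; q=r.inv().apply(np.asarray(p,float)-c['origin']); u=np.array([q[0],-q[1]])/-q[2]
    u=u*(1+k*(u@u)); return f*u+[c['cx'],c['cy']]
def at(n,px,z,k=0):
    s=least_squares(lambda p:proj(n,[p[0],p[1],z],k)-px,[550,-50],x_scale=100); return s.x
def st(v,p): c,s=np.cos(v[2]),np.sin(v[2]); return [v[0]+c*p[0]-s*p[1],v[1]+s*p[0]+c*p[1],p[2]]
E
python3 - <<'E'
from h import *
obs=[('top',(298.3,284.4),(-175,-55,12)),('top',(285.8,141.7),(115,-55,12)),('top',(260.8,269.7),(-143,0,167)),
('side',(384,245.5),(115,-55,12)),('side',(230,278),(-175,55,12))]
bt=[('top',(392.6,256)),('side',(360.4,273))]
for fit in(0,1):
    def res(v):
        kt,ks=(v[5],v[6]) if fit else (0,0); K={'top':kt,'side':ks}
        r=[proj(n,st(v,p),K[n])-px for n,px,p in obs]+[proj(n,[v[3],v[4],150],K[n])-px for n,px in bt]
        return np.r_[np.ravel(r),v[5]*5,v[6]*5]
    s=least_squares(res,[600,50,0,550,-80,0,0],x_scale=[100,100,1,100,100,.1,.1])
    print(s.x.round(3)); print(s.fun.round(1))
for z,px in(('yellow',(381,162)),('red',(458,209)),('pink',(421,320)),('purple',(338,307)),('blue',(392.6,256))): print(z,at('top',px,150).round(0))
print('blue side',at('side',(360.4,273),150))
E
```

```text
[ 5.81211e+02  3.20510e+01  1.00000e-01  4.61615e+02 -2.01573e+02
  0.00000e+00  0.00000e+00]
[ 1.5  0.3  0.3 -0.9  0.2 -0.9  1.  -1.1 -3.  -1.1  0.4 -0.2 -0.3 -0.3
  0.   0. ]
[ 5.80922e+02  3.21740e+01  1.01000e-01  4.61585e+02 -2.01788e+02
 -6.30000e-02 -2.55000e-01]
[ 1.5  0.4  0.3 -0.4  0.2 -0.7  0.6 -1.1 -2.2 -1.5  0.5 -0.2 -0.3 -0.3
 -0.3 -1.3]
yellow [ 622. -183.]
red [ 541. -313.]
pink [ 355. -247.]
purple [ 376. -109.]
blue [ 461. -201.]
blue side [ 461.55617866 -202.29948123]
```

Both cameras agree: blue is at (461.5,-202), and the stand is at (581,32) with yaw 0.10. Next I move above the bottle.

```bash
cat >> h.py <<'E'
def down(yaw=0.1): return np.pi*np.array([-np.sin(yaw),np.cos(yaw),0])
def show():
    s=monitor.read_state(); print(round(s['t'],2),np.round(s['tool_pos'],1),np.round(s['eef_rot'],3),round(s['width'],1),'F',np.round(s['ft_force'],1),'g',np.round(s['gripper_force'],1)); return s
E
python3 - <<'E'
from h import *
import cv2
env.movel([232,580,310],vel=200)
env.movep([461.5,-201.8,240],down()); show()
cv2.imwrite('pics/a.png',np.vstack([eyes.snapshot('side')[180:420,200:520]]).repeat(2,0).repeat(2,1))
E
```

```text
3.52 [ 461.9 -201.1  239.9] [-0.316  3.126  0.   ] 85.5 F [ 0.8 -1.6  0.4] g 0.0
```

View pics/a.png

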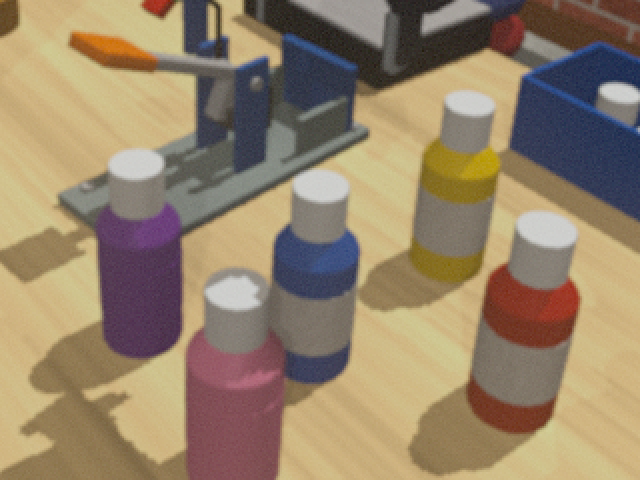

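The four bottles are undisturbed. Only a dark finger shows at the top of the crop, at full-image pixel (400,215), so I check that against the projected fingertips.

```bash
python3 - <<'E'
from h import *
import cv2
s=show()
r=R.from_rotvec(s['eef_rot'])
for d in(-45,0,45):
    p=s['tool_pos']+r.apply([0,d,-13]); print(d,proj('side',p).round(0),proj('top',p).round(0))
cv2.imwrite('pics/b.png',np.hstack([eyes.snapshot('side')[60:400,200:520],eyes.snapshot('top')[60:400,200:520]]))
E
```

```text
3.57 [ 461.9 -201.2  239.9] [-0.315  3.126  0.   ] 85.0 F [ 0.3 -0.2  0.2] g 0.0
-45 [396. 214.] [434. 245.]
0 [365. 202.] [404. 252.]
45 [336. 190.] [374. 258.]
```

View pics/b.png

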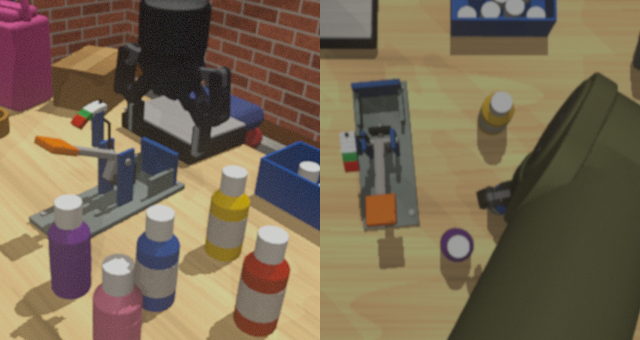

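In crop (a) the lighter grey pads end near full-image (400,218), against a predicted (396,214), so they match. I descend with a force check, grip, and lift.

```bash
python3 - <<'E'
from h import *
import cv2
env.movel([461.5,-201.8,152],down(),vel=120); s=show()
env.movel([461.5,-201.8,119],down(),vel=60); s=show()
if np.linalg.norm(s['ft_force'])<6:
    jaws.gripper_to(30,40); show()
    env.movel([461.5,-201.8,150],vel=80); show()
    cv2.imwrite('pics/c.png',eyes.snapshot('side')[120:420,200:520].repeat(2,0).repeat(2,1)[:600])
E
```

```text
4.55 [ 461.9 -202.1  152.5] [-3.130e-01  3.125e+00 -1.000e-03] 85.9 F [-0.3 -0.   0.4] g 0.0
5.25 [ 461.5 -201.9  118.9] [ 0.313 -3.126 -0.   ] 85.6 F [0.4 0.7 0.8] g 0.0
5.76 [ 461.7 -201.8  119.4] [-0.314  3.125 -0.   ] 36.7 F [-0.3  1.6  4.2] g 39.8
6.3 [ 461.4 -201.6  149.8] [ 0.314 -3.126 -0.   ] 37.1 F [ 0.6  0.6 -1.9] g 40.2
```

View pics/c.png

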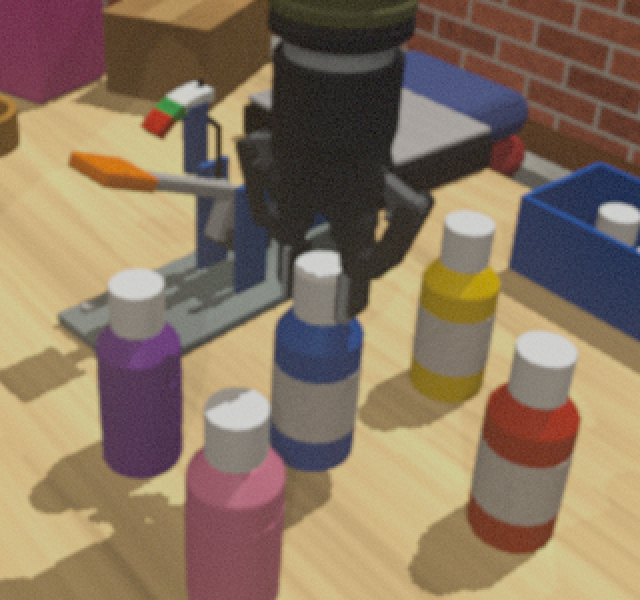

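The bottle is held upright about 30 mm off the bench. I carry it over the nest and lower it until just above the guides.

```bash
python3 - <<'E'
from h import *
import cv2
v=[581.0,32.1,0.10]; n=st(v,[50,0,0]); print(n)
env.movel([461.5,-201.8,272],vel=200)
env.movel([n[0],n[1],272],down(),vel=180)
env.movel([n[0],n[1],196],vel=120); show()
im=eyes.snapshot('side'); o=cv2.resize(im[120:270,280:440],None,fx=4,fy=4,interpolation=cv2.INTER_CUBIC)
cv2.imwrite('pics/d.png',o)
for p in((n[0],n[1],77),st(v,[20,0,77]),st(v,[80,0,77]),st(v,[50,-30,77]),st(v,[50,30,77]),st(v,[115,-55,12])): print(((proj('side',p)-[280,120])*4).round(0))
E
```

```text
[np.float64(630.7502082639013), np.float64(37.09167083234141), 0]
9.67 [631.2  36.9 196.8] [-0.313  3.125 -0.   ] 36.8 F [ 0.2 -0.9 -2. ] g 40.3
[250. 380.]
[204. 401.]
[295. 361.]
[296. 404.]
[206. 358.]
[420. 498.]
```

View pics/d.png

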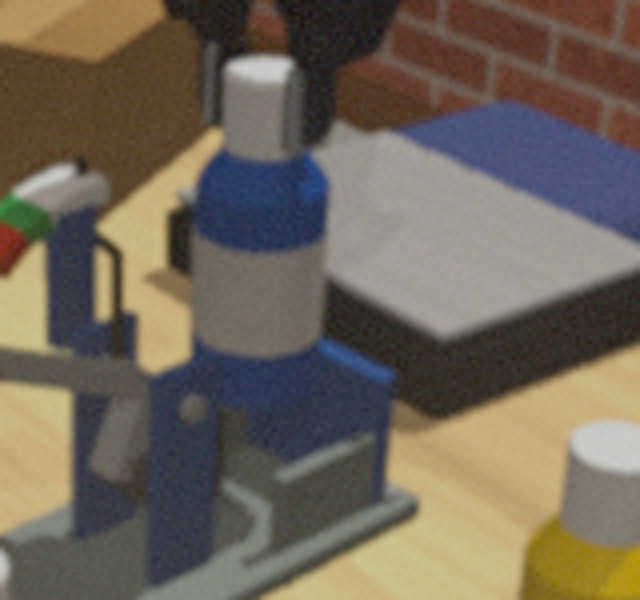

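The bottle hangs over the nest, its underside at crop (258,405), and the base corner at (415,498) is within about 1 px of the fit. I lower it with force checks.

```bash
python3 - <<'E'
from h import *
import cv2
n=[630.7,37.1]
for z,v in((168,80),(158,50),(145,60),(136,40),(131,20)):
    env.movel([*n,z],vel=v); s=show(); 
    if np.linalg.norm(s['ft_force'])>12: print('stop'); break
im=eyes.snapshot('side'); o=cv2.resize(im[120:270,280:440],None,fx=4,fy=4,interpolation=cv2.INTER_CUBIC)
cv2.imwrite('pics/e.png',o)
E
```

```text
10.22 [630.7  37.1 167.9] [ 0.314 -3.125  0.   ] 37.0 F [ 0.3 -0.1 -2.5] g 40.3
10.57 [630.5  37.1 157.7] [ 0.314 -3.125 -0.   ] 36.8 F [-0.2 -0.3 -1.9] g 40.3
10.93 [630.3  37.1 144.4] [ 0.313 -3.125 -0.   ] 37.3 F [ 0.  -0.2 -2. ] g 40.3
11.31 [630.5  37.1 135.7] [ 0.314 -3.125  0.   ] 37.1 F [-0.5  0.7 -2.5] g 40.3
11.71 [631.1  37.1 131.5] [-0.314  3.125  0.   ] 37.0 F [-0.7  0.7  2.9] g 40.5
```

View pics/e.png

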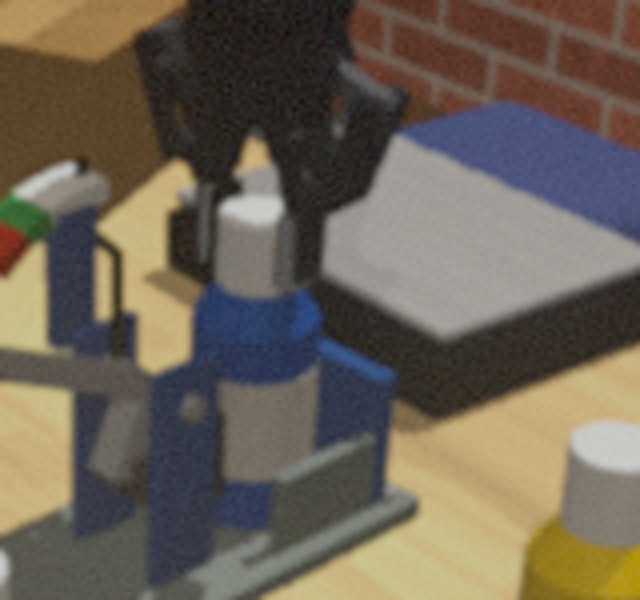

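The bottle is seated in the nest: 5 N contact at z=131, upright between the guides. I release it, rise, shut the fingers and go above the paddle.

```bash
cat >> h.py <<'E'
V=[581.0,32.1,0.10]
def pad(th,dz=0):
    a=0.43-th; c,s=np.cos(a),np.sin(a)
    return st(V,[-20-140*c+10*s,0,100+10*c+140*s+dz])
E
python3 - <<'E'
from h import *
import cv2
jaws.gripper_to(70); env.pause(.2); show()
env.movel([630.7,37.1,272],vel=160)
jaws.gripper_to(0,30)
p=pad(0); print(p)
env.movel([p[0],p[1],272],vel=160); env.movel([p[0],p[1],190],vel=120); show()
im=eyes.snapshot('side'); cv2.imwrite('pics/f.png',cv2.resize(im[130:290,225:425],None,fx=3.5,fy=3.5,interpolation=cv2.INTER_CUBIC))
E
```

```text
12.38 [630.7  37.1 131. ] [ 0.314 -3.126 -0.   ] 70.2 F [ 0.2  0.6 -0.6] g 0.0
[np.float64(438.62833955941767), np.float64(17.815186135433063), np.float64(167.45156983683836)]
16.27 [439.1  17.7 190.4] [-0.313  3.125 -0.   ] -0.0 F [ 0.2 -0.4  0.4] g 0.0
```

View pics/f.png

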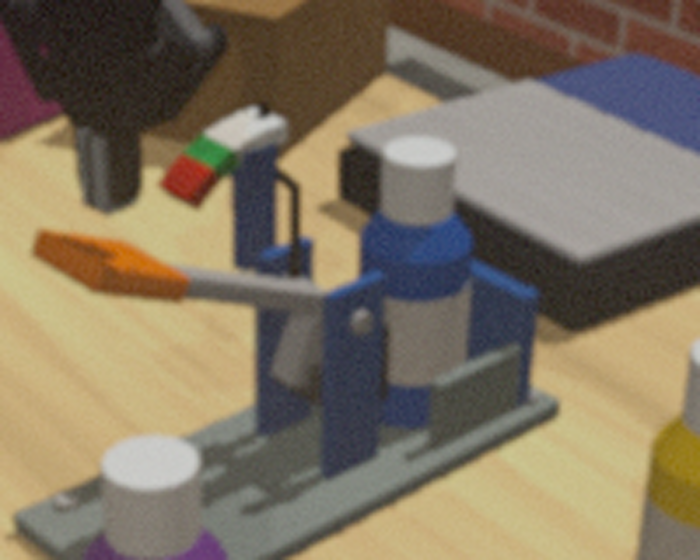

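The bottle stands free and upright in the nest, and the fingertips at (107,205) are above the paddle at (110,265). I press along the paddle's arc.

```bash
python3 - <<'E'
from h import *
import cv2
for th in(0,.1,.2,.3,.36,.41):
    env.movel(pad(th),vel=60); s=show()
    if np.linalg.norm(s['ft_force'])>30: print('stop'); break
env.pause(.5); show()
im=eyes.snapshot('side'); cv2.imwrite('pics/g.png',cv2.resize(im[130:290,225:425],None,fx=3.5,fy=3.5,interpolation=cv2.INTER_CUBIC))
E
```

```text
16.84 [438.7  17.9 167.4] [ 0.313 -3.126 -0.   ] -0.3 F [-0.1  0.8  2.6] g 0.8
17.23 [432.9  17.2 155. ] [-0.313  3.125 -0.   ] -0.0 F [0.5 0.5 2.6] g 1.5
17.61 [428.2  16.7 141.9] [-0.313  3.125 -0.   ] -0.4 F [1.6 0.3 3.6] g 2.0
17.99 [424.9  16.4 128.5] [-0.313  3.125 -0.   ] -0.2 F [2.1 0.6 5.6] g 3.0
18.28 [423.6  16.2 120.4] [-0.313  3.125  0.   ] 0.2 F [2.6 0.2 7.8] g 3.8
18.55 [422.8  16.2 113.5] [-0.313  3.125  0.   ] 0.2 F [1.7 0.6 9.8] g 4.5
19.05 [422.8  16.2 113.7] [-0.313  3.125  0.   ] 0.3 F [ 1.7 -0.2  9.1] g 4.5
```

View pics/g.png

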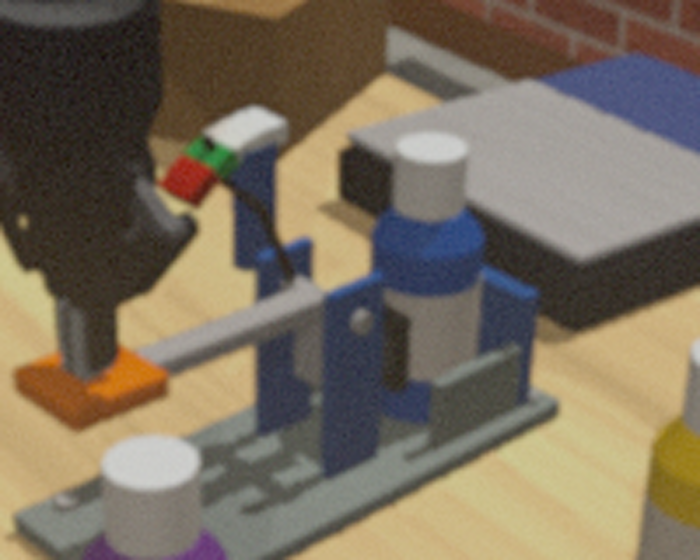

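The pointer tip, at (208,143), is mid-green. The pad has pushed the upright bottle against the backstop, and the force is steady at 9–10 N, so I hand in.

```bash
python3 -c "
from bench import job
print(job.close_job())"
```

```text
the job is handed in; nothing more can be done
None
```

The blue bottle stands upright in the nest, gripped by the pad, and the arm is holding the lever down with the pointer mid-green; I handed the job in at about 19 s and got no verdict back.

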